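# Layer two fresh cheese slabs on the draining stand with a separator between

### The job

Stack the cheese for draining: lay the white separator sheet flat on the slab on the sloping draining stand, push it down the slope until its lower end butts against the upright stop, and let go; then lay the second full-size slab from the wooden board flat on the separator and push that home against the stop too. Both must lie along the slope, their lower ends flush at the stop and their sides in line with the bottom slab, which may stay where it is, a little short of the stop. The cheese is soft, so set things down and push gently, and disturb nothing else on the table.

Things in the scene. Friction and masses are not known exactly. Their poses are not given: they have to be found in the camera images.
- stand: Fixed steel draining stand, about 190 x 110 mm on the table, 90 mm high at its high end. Origin on the table under its middle; z up, x points horizontally from its low end to its high end. It carries the sloping deck.
- deck: Steel deck of the stand, 180 x 100 mm, sloping at 18 degrees, fixed. Origin on its upper surface, mid-width, near its low end (30 mm above the table); x points up the slope, y across, z square to the deck. The upright stop, a stiff plate 70 mm wide reaching 56 mm from the deck, is adjustable: its inner face is somewhere from x = 0 to x = 12 mm, not measured, to be found by touch.
- slab_low: First slab of cream-coloured cheese, 120 (x) x 56 (y) x 28 mm (z), already lying along the deck, at the stop or up to 14 mm short of it. Origin at the centre of its underside. Loose, about 0.2 kg.
- rest: Fixed grey plastic rest, 120 x 40 mm, 30 mm high, on which the separator lies. Origin under its middle on the table; x along its length.
- separator: Stiff white plastic separator sheet with drain slots, 120 (x) x 66 (y) x 6 mm (z), lying flat on the grey rest, overhanging it by 13 mm on both long sides. Origin at the centre of its underside; x along its length. Loose, about 60 g.
- board: Fixed wooden cutting board, 190 x 170 x 12 mm. Origin at the centre of its underside.
- slab_top: Second full-size cheese slab, 120 (x) x 56 (y) x 28 mm (z), lying flat on the wooden board. Origin at the centre of its underside; x along its length. Loose, about 0.2 kg.
- offcut: Bystander: short cheese offcut, 70 x 36 x 28 mm, also on the wooden board. Not to be used. Origin at the centre of its underside.
- knife: Bystander: flat cheese knife (spatula) 200 mm long, lying on the table.
- brush: Bystander: brush 170 mm long, lying on the table.
- weight: Bystander: steel weight, 48 mm across, 54 mm high, origin under its centre.
- tumbler: Bystander: clear tumbler, 68 mm across, 100 mm high, origin under its centre.
- salt_jar: Bystander: glass jar, 70 mm across, 90 mm high, origin under its centre.
- mould: Bystander: white round bowl-shaped mould, 110 mm across, 80 mm high, origin under its centre.
There are look-alikes about, which are no part of the job. What is shaped like the stand but blue is not meant.

How it is judged:
By the outcome, as a careful person would: the job done as asked, in the order asked, and still so for the second after the job is handed in, with the robot touching nothing.
It also fails if it takes over 72 s, if anything falls off the work surface, if the arm or the gripper's body presses on something with over 40 N, if the wrist force passes 120 N, or if a joint passes its speed limit or range.

### The arm

A 6-joint arm with a two-finger parallel gripper is mounted at the origin on the work surface. World frame = base frame: x ahead of the robot, y to its left, z up, the work surface at z = 0. Lengths are in m, angles in rad, forces in N, time in s.
With the tool pointing down it reaches from about 0.35 to 0.975 m from the base axis. Payload 4.9 kg.
Tool frame: the origin (TCP) lies where the fingers leave the gripper's body, on its centre line; the fingertips stand 73 mm ahead of it and the grasp point (between the pads) lies 54 mm ahead of it; z points along the fingers, y is the direction in which the jaws open and shut (so a half turn about z gives the same grasp; the last joint's range is limited). The gripper opens to 85 mm and grips with 20 to 120 N. Pads are 22 mm wide; open, the fingers measure 114 mm over their backs; the gripper's body (76 mm by 85 mm) begins 54 mm behind the grasp point. The pads swing forward as they close: fully open they stand 13 mm farther back than shut.
Start: joints at [-1.449, 0.053, 1.613, -0, 1.476, -0.119], TCP at [0.149, -0.607, 0.304] pointing down, gripper open.
Joint ranges: [-3.01, 3.01], [-1.01, 2.22], [0.06, 2.58], [-1.02, 4.17], [0.09, 2.62], [-3.14, 3.14]. Speed limits (rad/s): [2.57, 2.57, 3.14, 3.14, 3.14, 3.14].

### API

Orientations are given as a rotation vector (axis times angle).
In Python, from station import monitor, vision, workorder gives the robot as it stands.
- The arm moves only by the tool arm_command, never from a script. Its argument "rows" is text: rows parted by semicolons, each of 6 numbers parted by spaces: the shift along the world's x, y, z in mm, then the turn, a rotation vector about the world's x, y, z in degrees. In form: tx ty tz wx wy wz; .... A call has 1 to 12 rows; each row is the pose to reach, as a shift and turn from the pose measured when the call began; what a row does not reach only later rows make up. A row lasts 1/8 s, in which the tool goes at most 62.5 mm and 10.7 degrees, less where a joint would pass 70% of its speed; a pose out of reach is approached as far as the arm can. A call with a gripper value outside its range is refused whole. "jaw" is the opening, from 0 (shut) to 1 (fully open), set as the call begins (left out, the last holds). The fingers move at their own pace and stop on an object; "squeeze" is the grip in N (left out, the last holds). Time passes only in rows, so rows that repeat a pose let the fingers close. It gives the time, the measured TCP pose, the force and the opening at its end, in the units of the state.
- monitor.get_obs(): the state, without advancing time (a new reading comes with each control period).
- vision.get_image(name): name is "scene" or "top"; returns a dict with "frame" (384x512x3 uint8, red, green, blue), "vfov" (degrees; the focal length in pixels is half the picture's height over the tangent of half this angle, whatever the lens; pixels are square), "cx", "cy" (the principal point, pixels), "R" (3x3) and "t" (3): a world point X has camera coordinates R X + t. Camera axes: x right, y down, z forward; pixel columns grow to the right and rows downward; lengths in m; the calibration is good to about 2 mm. A picture is of the moment at which its call begins. There is no depth.
- workorder.finish_job(): hands the job in, once; it reports no verdict.
The state is a dict: "t": time; "q": joint angles; "dq": joint speeds; "effort": joint torques, N m; "tool_pos": TCP position; "tool_rot": TCP orientation; "contact_force": force on the tool from outside, world axes, zero at the start; "wrist_torque": the same for the moment, N m; "opening": finger opening in m.
Only numpy, scipy, OpenCV 4.12 (cv2) and the standard library are available. Lean on these libraries where they do the work, as an engineer would, in place of code of your own. Each camera call takes 0.05 s, during which the arm holds its last target. There are 200 camera calls.

## Working session

There is one attempt and no reset: what is moved stays moved. The work goes in short steps, Python scripts to look and compute and a tool call to move; the robot and the scene stay as the last step left them, time stands still between calls to the robot, and variables do not carry over. Pictures are saved under pics/ and viewed, about 8 in all and at most 12, crops included, and the job is handed in when it is done.

Besides the shell and the picture viewer there is one more tool, called as name(argument=value, ...) on one line, values as JSON. arm_command: Moves the arm, as the interface text tells. Its arguments: {"type":"object","properties":{"rows":{"type":"string"},"jaw":{"type":"number"},"squeeze":{"type":"number"}},"required":["rows"]}

```bash
mkdir -p pics; cat > h.py <<'E'
import numpy as np, cv2
from station import monitor, vision, workorder
def cam(n):
    d=vision.get_image(n); d['R']=np.array(d['R']); d['t']=np.array(d['t']); d['f']=192/np.tan(np.radians(d['vfov'])/2); return d
def save(d,name,s=1.5):
    cv2.imwrite('pics/'+name,cv2.resize(d['frame'][:,:,::-1],None,fx=s,fy=s,interpolation=cv2.INTER_CUBIC))
def ray(d,u,v):
    r=d['R'].T@np.array([(u-d['cx'])/d['f'],(v-d['cy'])/d['f'],1]); return -d['R'].T@d['t'],r
def onz(d,u,v,z):
    o,r=ray(d,u,v); return o+r*(z-o[2])/r[2]
def proj(d,X):
    c=d['R']@np.array(X)+d['t']; return np.array([d['cx'],d['cy']])+d['f']*c[:2]/c[2]
E
python3 - <<'E'
from h import *
for n in('top','scene'):
    d=cam(n); save(d,n+'0.png'); print(n,d['vfov'],d['cx'],d['cy'],-d['R'].T@d['t'],d['R'].round(3).tolist())
print(monitor.get_obs())
E
```

```text
top 42.974158747972616 252.1724148029886 193.54579818627505 [ 0.14744313 -0.0230511   1.61558107] [[0.006, -1.0, -0.003], [-0.98, -0.006, -0.197], [0.197, 0.004, -0.98]]
scene 56.1807957232998 251.82379162136223 192.85836765128306 [ 1.15417433 -0.43627051  0.82105671] [[0.543, 0.839, 0.01], [0.576, -0.364, -0.732], [-0.611, 0.404, -0.681]]
{'t': 0.1, 'q': array([-1.44901010e+00,  5.33215741e-02,  1.61417940e+00, -2.09656330e-05,
        1.47601594e+00, -1.19019344e-01]), 'dq': array([-1.23179714e-03, -2.93467751e-03, -2.38690423e-03,  1.10192035e-04,
       -4.82171067e-05, -2.14120634e-04]), 'effort': array([-7.16462328e-04, -3.94902527e+01, -3.71363783e+01, -2.23521756e-04,
        3.87982363e-03, -9.82057912e-06]), 'tool_pos': array([ 0.14898379, -0.60653068,  0.30275321]), 'tool_rot': array([-3.11693790e+00, -3.77115255e-01,  3.69408799e-05]), 'contact_force': array([-0.31611081, -0.62648559, -0.11487075]), 'wrist_torque': array([-0.00528263, -0.02786211, -0.02138672]), 'opening': 0.08544905797402158}
```

View pics/top0.png

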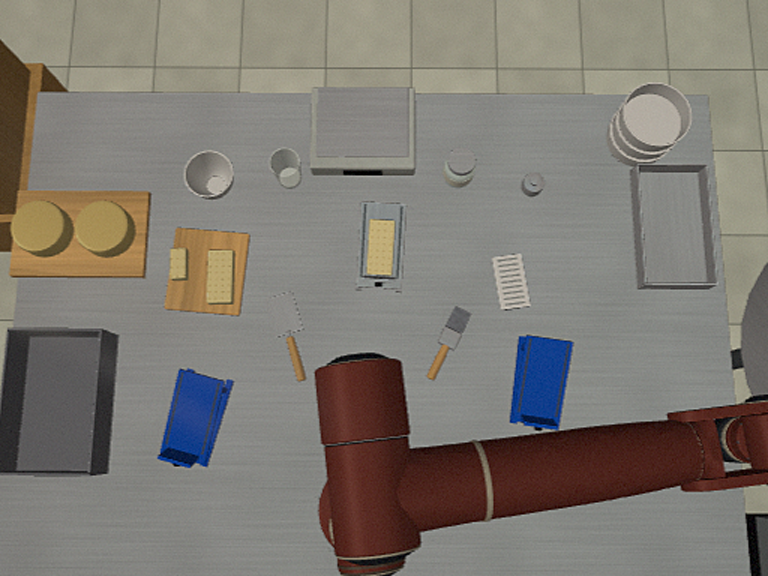

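View pics/scene0.png

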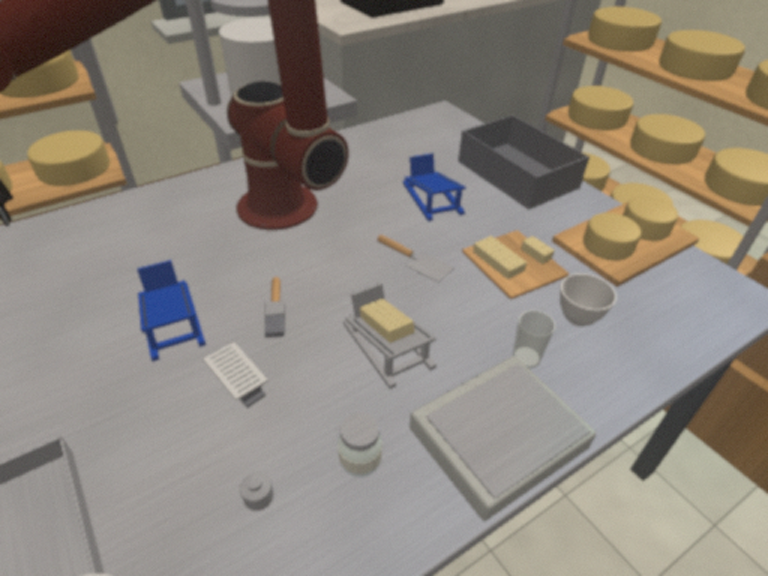

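The top view shows the stand at about (381,245), the separator at (510,281), the second slab at (220,277) and the offcut at (178,264), in 1.5x pixels. The stand's stop end faces the robot.

```bash
cat >> h.py <<'E'
def rect(d,m,box,z):
    u0,v0,u1,v1=box; k=np.zeros_like(m); k[v0:v1,u0:u1]=m[v0:v1,u0:u1]
    k=cv2.morphologyEx(k,cv2.MORPH_CLOSE,np.ones((5,5),np.uint8))
    c=max(cv2.findContours(k,0,cv2.CHAIN_APPROX_NONE)[0],key=cv2.contourArea)[:,0,:]
    P=np.array([onz(d,u,v,z)[:2] for u,v in c],np.float32)
    (x,y),(w,h),a=cv2.minAreaRect(P*1000)
    if w<h: w,h,a=h,w,a+90
    return [round(float(i),1) for i in(x,y,w,h,(a+90)%180-90)]
def masks(d):
    hsv=cv2.cvtColor(d['frame'],cv2.COLOR_RGB2HSV)
    return cv2.inRange(hsv,(18,40,150),(35,140,255)),cv2.inRange(hsv,(0,0,200),(180,40,255))
E
python3 - <<'E'
from h import *
d=cam('top'); ch,wh=masks(d)
print('top slab',rect(d,ch,(134,160,160,210),.040))
print('offcut',rect(d,ch,(108,160,128,195),.040))
print('sep',rect(d,wh,(320,160,360,215),.036))
for z in(.06,.07,.08,.09): print('low',z,rect(d,ch,(235,135,270,195),z))
c=d['frame'][125:205,225:285,::-1]; a=cv2.resize(c,None,fx=6,fy=6,interpolation=cv2.INTER_CUBIC)
s=cam('scene'); c=s['frame'][180:265,220:300,::-1]; b=cv2.resize(c,None,fx=5,fy=5,interpolation=cv2.INTER_CUBIC)
o=np.zeros((480,770,3),np.uint8);o[:480,:360]=a;o[:425,365:765]=b
cv2.imwrite('pics/c1.png',o)
E
```

```text
top slab [495.4, 335.1, 165.3, 79.6, 3.1]
offcut [509.8, 423.6, 99.0, 50.9, -0.9]
sep [428.3, -297.1, 3.3, 0.0, -89.7]
low 0.06 [558.7, -19.7, 122.8, 55.6, -2.9]
low 0.07 [556.1, -19.7, 122.0, 55.2, -2.9]
low 0.08 [553.5, -19.7, 121.2, 54.9, -2.9]
low 0.09 [550.8, -19.7, 120.4, 54.5, -2.9]
```

View pics/c1.png

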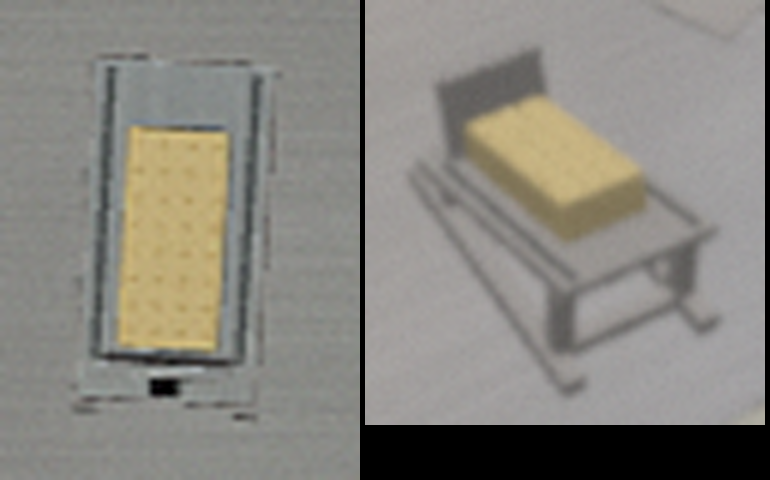

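The crop shows the low slab's top face clearly in both views. Next I triangulate its corners and sharpen the masks.

```bash
cat >> h.py <<'E'
def tri(d,p,s,q):
    A=[];b=[]
    for c,(u,v) in((d,p),(s,q)):
        o,r=ray(c,u,v); r=r/np.linalg.norm(r); M=np.eye(3)-np.outer(r,r); A.append(M); b.append(M@o)
    X,res,_,_=np.linalg.lstsq(np.vstack(A),np.hstack(b),rcond=None); return X*1000
E
python3 - <<'E'
from h import *
np.set_printoptions(suppress=True,precision=1)
d=cam('top'); s=cam('scene')
T=[(246.7,146.3),(263.3,146.7),(261.2,183.3),(244.5,182.8)]
S=[(275.6,214),(260.6,220),(240.4,205.4),(255,199.4)]
P=np.array([tri(d,p,s,q) for p,q in zip(T,S)]);print(P,P.mean(0))
hsv=cv2.cvtColor(d['frame'],cv2.COLOR_RGB2HSV)
for n,(u,v) in dict(slab=(147,183),board=(125,200),off=(119,176),low=(253,165),sep=(335,172),sep2=(342,200),tbl=(300,200)).items(): print(n,hsv[v-2:v+3,u-2:u+3].reshape(-1,3).mean(0))
a=cv2.resize(d['frame'][150:215,105:167,::-1],None,fx=6,fy=6,interpolation=cv2.INTER_CUBIC)
b=cv2.resize(d['frame'][160:215,315:365,::-1],None,fx=7,fy=7,interpolation=cv2.INTER_CUBIC)
o=np.zeros((390,730,3),np.uint8);o[:390,:372]=a;o[:385,378:728]=b
cv2.imwrite('pics/c2.png',o)
E
```

```text
[[610.1   2.8  94.3]
 [608.8 -49.3  98.3]
 [496.1 -44.2  57. ]
 [497.2   9.3  55.6]] [553.  -20.4  76.3]
slab [ 22.   99.8 182.2]
board [ 17.1 131.6 149.9]
off [ 21.9  98.8 182. ]
low [ 22.   97.2 190.1]
sep [ 23.   19.  158.7]
sep2 [ 23.7  19.1 153. ]
tbl [ 37.1   7.2 134.9]
```

View pics/c2.png

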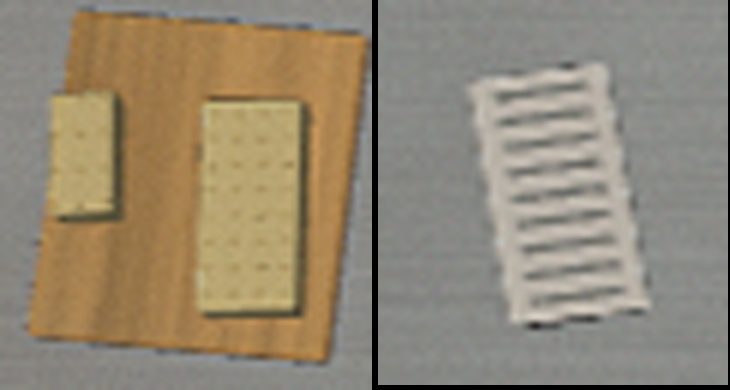

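```bash
python3 - <<'E'
from h import *
np.set_printoptions(suppress=True,precision=1)
d=cam('top')
def an(n,px,z):
    P=np.array([onz(d,u,v,z)[:2]*1000 for u,v in px]); c=P.mean(0)
    ax=(P[0]+P[1]-P[2]-P[3])/2; wy=(P[0]+P[3]-P[1]-P[2])/2
    print(n,c,np.linalg.norm(ax),np.linalg.norm(wy),np.degrees(np.arctan2(ax[1],ax[0])),np.degrees(np.arctan2(-wy[0],wy[1])))
an('slab',[(105+x/6,150+y/6) for x,y in[(202,101),(302,101),(298,311),(197,311)]],.040)
an('sep',[(315+(x-378)/7,160+y/7) for x,y in[(470,86),(604,66),(648,306),(514,323)]],.036)
hsv=cv2.cvtColor(d['frame'],cv2.COLOR_RGB2HSV)
ch=cv2.inRange(hsv,(20,60,160),(30,118,255)); wh=cv2.inRange(hsv,(12,13,140),(30,45,255))
print(rect(d,ch,(134,160,160,210),.04),rect(d,wh,(325,165,360,210),.036))
from scipy.spatial.transform import Rotation as R
o=monitor.get_obs(); M=R.from_rotvec(o['tool_rot']).as_matrix(); print(M)
E
```

```text
slab [493.8 333.1] 118.64829180573673 55.475773205858886 1.606776720741024 0.3233613831360736
sep [ 486.3 -309.7] 116.4946016484885 64.26019406598697 8.581101003108751 8.333950486883348
[495.5, 335.3, 116.0, 53.1, 2.6] [487.8, -304.2, 119.3, 73.9, 7.9]
[[ 1.   0.2 -0. ]
 [ 0.2 -1.   0. ]
 [ 0.  -0.  -1. ]]
```

arm_command(rows="40 35 0 0 0 -1; 85 75 0 0 0 -2; 130 115 0 0 0 -3; 175 155 0 0 0 -4; 220 195 0 0 0 -5; 262 232 -20 0 0 -5.4; 302 267 -60 0 0 -5.4; 325 288 -100 0 0 -5.4; 337 297 -135 0 0 -5.4; 337 297 -150 0 0 -5.4; 337 297 -150 0 0 -5.4", jaw=1)

```text
t: 1.72
tool_pos: [0.4853, -0.31, 0.1529]
tool_rot: [-3.132, -0.229, 0.002]
contact_force: [-0.4, -0.6, -0.0]
opening: 0.0853
```

```bash
python3 - <<'E'
from h import *
d=cam('top');s=cam('scene')
u,v=proj(d,[.487,-.309,.05]).astype(int); print(u,v)
a=cv2.resize(d['frame'][v-40:v+40,u-35:u+35,::-1],None,fx=5,fy=5,interpolation=cv2.INTER_CUBIC)
u,v=proj(s,[.487,-.309,.08]).astype(int); print(u,v)
b=cv2.resize(s['frame'][v-40:v+40,u-40:u+40,::-1],None,fx=5,fy=5,interpolation=cv2.INTER_CUBIC)
cv2.imwrite('pics/c3.png',np.hstack([a,b]))
E
```

```text
341 186
153 234
```

View pics/c3.png

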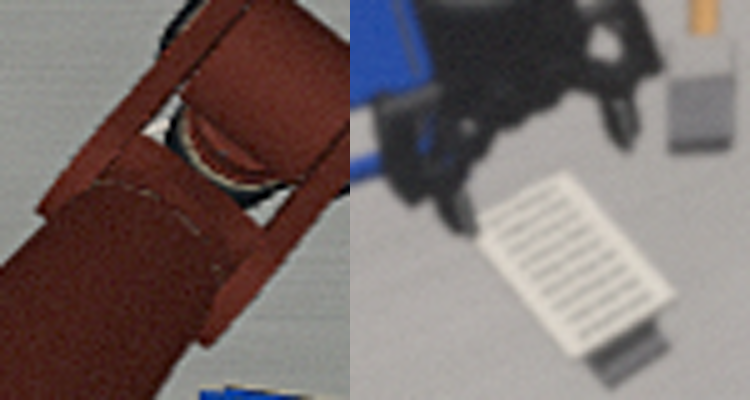

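The scene crop shows the open fingers in line with the sheet's two long sides. I'll go down and grip.

arm_command(rows="1 0.5 -25 0 0 0; 1 0.5 -50 0 0 0; 1 0.5 -65 0 0 0; 1 0.5 -65 0 0 0")

```text
t: 2.33
tool_pos: [0.4868, -0.3109, 0.0902]
tool_rot: [3.132, 0.227, 0.002]
contact_force: [-0.1, 0.5, 0.1]
opening: 0.0852
```

arm_command(rows="0 0 0 0 0 0;0 0 0 0 0 0;0 0 0 0 0 0;0 0 0 0 0 0;0 0 0 0 0 0;0 0 0 0 0 0", jaw=0, squeeze=25)

```text
t: 3.08
tool_pos: [0.4876, -0.3117, 0.0919]
tool_rot: [3.13, 0.227, 0.004]
contact_force: [-1.7, -0.2, 5.2]
opening: 0.0652
```

arm_command(rows="0 0 20 0 0 0;0 0 50 0 0 0;0 0 90 0 0 0;0 0 130 0 0 0;0 0 130 0 0 0")

```text
t: 3.7
tool_pos: [0.4895, -0.313, 0.2278]
tool_rot: [3.124, 0.227, 0.016]
contact_force: [1.0, -0.0, -0.3]
opening: 0.0652
```

```bash
python3 - <<'E'
from h import *
s=cam('scene')
u,v=proj(s,[.487,-.309,.17]).astype(int); print(u,v)
u=max(u,50);b=cv2.resize(s['frame'][v-50:v+50,u-50:u+50,::-1],None,fx=5,fy=5,interpolation=cv2.INTER_CUBIC)
cv2.imwrite('pics/c4.png',b)
E
```

```text
147 211
```

View pics/c4.png

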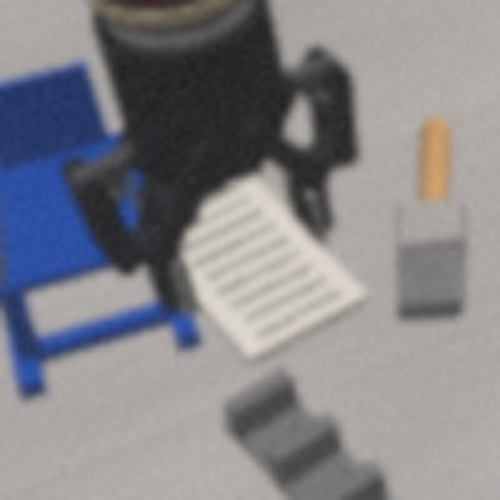

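The sheet is held level between the fingers. Now work out the turn and shift to the stand.

```bash
cat >> h.py <<'E'
from scipy.spatial.transform import Rotation as Rr
def frame(yaw=-2.8,sl=18): return (Rr.from_euler('z',yaw,degrees=True)*Rr.from_euler('y',-sl,degrees=True)).as_matrix()
def delta(pos,M):
    o=monitor.get_obs(); r=Rr.from_matrix(M)*Rr.from_rotvec(o['tool_rot']).inv()
    print('shift',(np.array(pos)-o['tool_pos']*1000).round(1),'turn',np.degrees(r.as_rotvec()).round(1),'F',o['contact_force'].round(1),'pos',(o['tool_pos']*1000).round(1))
FLIP=np.diag([1,-1,-1.])
def dk(): 
    o=monitor.get_obs(); F=frame(); p=F.T@(o['tool_pos']*1000-np.array([553,-20.2,76.3])); f=F.T@o['contact_force']
    print('deck: tcp rel slab top centre',p.round(1),'F',f.round(1),'err deg',np.degrees((Rr.from_matrix(F@FLIP).inv()*Rr.from_rotvec(o['tool_rot'])).as_rotvec()).round(1))
E
python3 - <<'E'
from h import *
print(frame().round(3))
delta([550.4,-20,149],frame()@FLIP)
E
```

```text
[[ 0.95   0.049 -0.309]
 [-0.046  0.999  0.015]
 [ 0.309  0.     0.951]]
shift [ 62.  292.2 -75.8] turn [  1.2 -17.6 -11. ] F [ 0.  -0.8 -0.5] pos [ 488.4 -312.2  224.8]
```

arm_command(rows="5 20 0 0 0 0; 13 55 2 0 -2 -1; 22 95 2 0 -5 -3; 31 135 2 0.5 -8 -5; 40 175 2 1 -11 -7; 49 215 2 1 -14 -9; 56 250 2 1.2 -16 -10; 60 278 2 1.2 -17.6 -11; 62 292 0 1.2 -17.6 -11; 62 292 -15 1.2 -17.6 -11; 62 292 -30 1.2 -17.6 -11; 62 292 -30 1.2 -17.6 -11")

```text
t: 5.25
tool_pos: [0.549, -0.0208, 0.1917]
tool_rot: [3.096, -0.079, 0.481]
contact_force: [0.0, 0.3, -1.5]
opening: 0.065
```

```bash
python3 - <<'E'
from h import *
delta([550.4,-20,149],frame()@FLIP); dk()
s=cam('scene')
u,v=proj(s,[.55,-.02,.12]).astype(int); print(u,v)
b=cv2.resize(s['frame'][v-50:v+50,u-50:u+50,::-1],None,fx=5,fy=5,interpolation=cv2.INTER_CUBIC)
cv2.imwrite('pics/c5.png',b)
E
```

```text
shift [  1.4   0.8 -42.7] turn [-0.  -0.4  0.1] F [ 0.   0.3 -1.5] pos [549.  -20.8 191.7]
deck: tcp rel slab top centre [ 31.9  -0.8 110.9] F [-0.5  0.3 -1.4] err deg [-0.  -0.4  0.1]
256 197
```

View pics/c5.png

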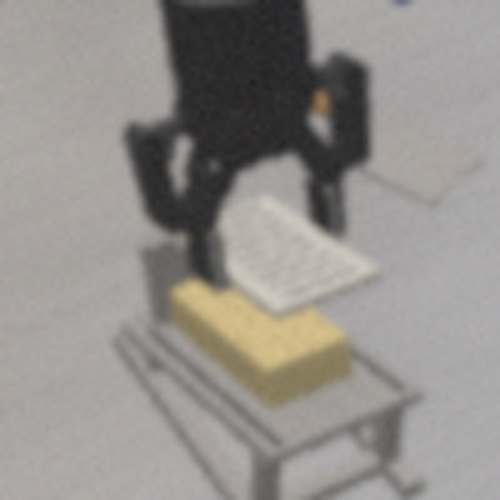

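arm_command(rows="1.5 1 -15 0 0 0; 1.5 1 -30 0 0 0; 1.5 1 -40 0 -0.4 0; 1.5 1 -40 0 -0.4 0; 2 1 -42 0 -0.4 0; 2 1 -42 0 -0.4 0")

```text
t: 6.05
tool_pos: [0.5521, -0.0199, 0.1516]
tool_rot: [3.093, -0.079, 0.496]
contact_force: [0.3, -0.2, -0.8]
opening: 0.0653
```

```bash
python3 -c "
from h import *
dk()"
```

```text
deck: tcp rel slab top centre [22.4  0.2 71.9] F [ 0.  -0.2 -0.9] err deg [-0.   0.2  0.1]
```

arm_command(rows="0.6 0 -2 0 0 0; 1.2 0 -4 0 0 0; 1.9 0 -6 0 0 0; 1.9 0 -6 0 0 0")

```text
t: 6.55
tool_pos: [0.5539, -0.0199, 0.1453]
tool_rot: [3.093, -0.079, 0.496]
contact_force: [-0.3, -0.1, -0.0]
opening: 0.065
```

arm_command(rows="0.3 0 -1 0 0 0; 0.6 0 -2 0 0 0; 0.6 0 -2 0 0 0")

```text
t: 6.92
tool_pos: [0.5544, -0.0199, 0.1446]
tool_rot: [3.094, -0.078, 0.494]
contact_force: [-9.0, -0.7, 11.0]
opening: 0.0654
```

```bash
python3 -c "
from h import *
dk()"
```

```text
deck: tcp rel slab top centre [22.4  0.4 64.6] F [-5.1 -1.2 13.2] err deg [-0.   0.1  0.1]
```

arm_command(rows="-0.3 0 0.9 0 0 0; -4 0.2 -0.3 0 0 0; -8 0.4 -1.6 0 0 0; -12 0.5 -2.9 0 0 0; -14 0.6 -3.6 0 0 0; -14 0.6 -3.6 0 0 0")

```text
t: 7.68
tool_pos: [0.5402, -0.0192, 0.1408]
tool_rot: [3.094, -0.078, 0.493]
contact_force: [0.1, -0.8, -1.0]
opening: 0.065
```

```bash
python3 -c "
from h import *
dk()"
```

```text
deck: tcp rel slab top centre [ 7.7  0.3 65.4] F [-0.2 -0.8 -1. ] err deg [-0.   0.1  0.1]
```

arm_command(rows="-1 0 -0.3 0 0 0; -2 0.1 -0.6 0 0 0; -3 0.1 -1 0 0 0; -3 0.1 -1 0 0 0")

```text
t: 8.18
tool_pos: [0.5371, -0.0191, 0.1398]
tool_rot: [3.094, -0.078, 0.493]
contact_force: [-0.4, -0.4, -0.5]
opening: 0.0652
```

arm_command(rows="-1 0 -0.3 0 0 0; -2 0.1 -0.6 0 0 0; -2 0.1 -0.6 0 0 0")

```text
t: 8.55
tool_pos: [0.535, -0.019, 0.1391]
tool_rot: [3.094, -0.078, 0.493]
contact_force: [-0.2, 0.7, 0.2]
opening: 0.0651
```

arm_command(rows="-1 0 -0.3 0 0 0; -2 0.1 -0.6 0 0 0; -2 0.1 -0.6 0 0 0")

```text
t: 8.93
tool_pos: [0.5329, -0.0189, 0.1384]
tool_rot: [3.094, -0.079, 0.493]
contact_force: [-0.3, -0.8, -0.5]
opening: 0.0655
```

```bash
python3 -c "
from h import *
dk()"
```

```text
deck: tcp rel slab top centre [ 0.   0.3 65.3] F [-0.4 -0.8 -0.4] err deg [-0.   0.1  0.1]
```

arm_command(rows="-1 0 -0.3 0 0 0; -2 0.1 -0.6 0 0 0; -2 0.1 -0.6 0 0 0")

```text
t: 9.3
tool_pos: [0.5308, -0.0188, 0.1377]
tool_rot: [3.094, -0.078, 0.492]
contact_force: [0.2, -0.1, -1.2]
opening: 0.0652
```

arm_command(rows="-1 0 -0.3 0 0 0; -1.5 0.1 -0.5 0 0 0; -1.5 0.1 -0.5 0 0 0")

```text
t: 9.68
tool_pos: [0.5292, -0.0187, 0.1372]
tool_rot: [3.094, -0.079, 0.492]
contact_force: [0.5, -0.0, -0.7]
opening: 0.0654
```

```bash
python3 -c "
from h import *
dk()"
```

```text
deck: tcp rel slab top centre [-3.9  0.4 65.3] F [ 0.3  0.  -0.8] err deg [-0.   0.1  0.1]
```

arm_command(rows="-1 0 -0.3 0 0 0; -1.5 0.1 -0.5 0 0 0; -1.5 0.1 -0.5 0 0 0")

```text
t: 10.05
tool_pos: [0.5277, -0.0186, 0.1368]
tool_rot: [3.094, -0.079, 0.493]
contact_force: [0.3, -0.0, 0.1]
opening: 0.0652
```

arm_command(rows="-1 0 -0.3 0 0 0; -1.5 0.1 -0.5 0 0 0; -1.5 0.1 -0.5 0 0 0")

```text
t: 10.42
tool_pos: [0.5272, -0.0187, 0.1373]
tool_rot: [3.093, -0.079, 0.498]
contact_force: [5.7, 0.7, -0.5]
opening: 0.0653
```

```bash
python3 - <<'E'
from h import *
dk()
o=[]
for n,s in(('top',cam('top')),('scene',cam('scene'))):
    u,v=proj(s,[.54,-.02,.08]).astype(int)
    o.append(cv2.resize(s['frame'][v-35:v+35,u-35:u+35,::-1],None,fx=5.6,fy=5.6,interpolation=cv2.INTER_CUBIC))
cv2.imwrite('pics/c6.png',np.hstack(o))
E
```

```text
deck: tcp rel slab top centre [-5.7  0.3 66. ] F [ 5.2  1.  -2.2] err deg [-0.   0.3  0.1]
```

View pics/c6.png

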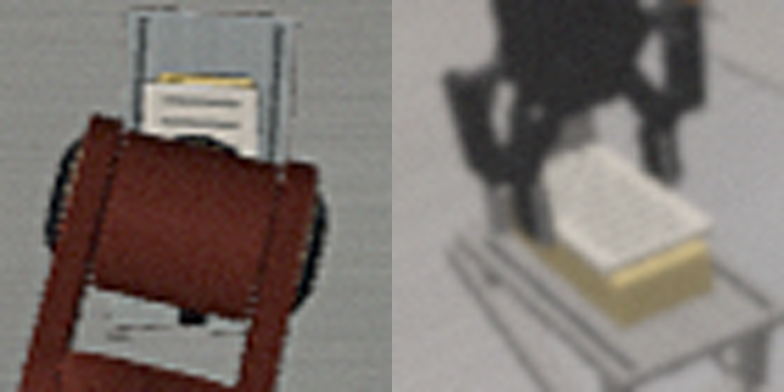

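The sheet touched the stop with about 5 N. At its high end it looks slightly off to +y, so I'll measure that in the same picture.

```bash
python3 - <<'E'
from h import *
d=cam('top'); F=frame()
hsv=cv2.cvtColor(d['frame'],cv2.COLOR_RGB2HSV).astype(int)
c0=np.array([553,-20.2,76.3])
def ondeck(u,v,h):
    o,r=ray(d,u,v); n=F[:,2]; k=n@((c0+h*n)/1000-o)/(n@r); return F.T@((o+k*r)*1000-c0)
u0,v0=proj(d,[.54,-.02,.08]).astype(int)-35; print(u0,v0)
for v in range(v0+11,v0+26):
    print(v,' '.join('%d/%d'%(hsv[v,u,1],hsv[v,u,2]) for u in range(u0+22,u0+50)))
for p in [(142,82),(258,87)]: print(ondeck(u0+p[0]/5.6,v0+p[1]/5.6,6))
for p in [(160,74),(253,79)]: print(ondeck(u0+p[0]/5.6,v0+p[1]/5.6,0))
E
```

```text
218 133
144 8/135 8/135 8/99 15/86 10/148 9/143 11/137 7/137 11/139 9/138 11/137 11/142 9/137 11/138 14/141 11/138 6/136 9/139 11/139 7/138 7/141 6/139 4/137 16/140 9/141 6/139 6/120 29/71
145 14/143 13/139 13/100 15/85 14/150 12/147 20/141 24/141 24/137 21/144 27/150 19/144 20/139 16/141 20/141 20/139 11/141 18/138 16/145 11/143 13/142 9/139 9/139 13/133 11/138 7/140 8/121 31/73
146 4/138 9/139 10/101 18/98 11/145 8/136 61/143 109/194 112/169 121/152 105/146 81/144 83/126 73/115 77/106 56/101 37/103 21/85 6/87 30/102 24/96 23/102 4/121 9/137 7/140 14/145 9/119 19/66
147 4/140 12/130 9/83 6/83 16/115 28/110 83/153 106/169 120/134 120/132 110/155 108/199 107/202 112/198 115/198 108/206 109/201 111/200 115/198 117/192 107/197 100/199 91/182 29/130 16/143 5/140 13/118 18/87
148 9/146 8/131 24/84 6/127 14/199 15/191 12/194 12/195 9/192 9/193 13/196 16/191 4/190 1/189 4/189 14/186 39/181 43/177 40/179 37/166 51/149 78/157 82/134 53/102 14/128 8/135 18/100 15/86
149 4/142 8/127 31/83 6/124 19/206 19/190 22/188 21/192 23/197 22/197 21/194 20/189 22/193 24/191 21/191 17/191 20/190 19/188 20/
[... 1276 characters left out ...]
208 18/204 19/202 21/207 20/212 26/214 25/213 21/211 24/212 23/210 21/199 26/195 25/191 22/195 20/190 23/188 24/192 15/169 10/104 10/130 26/77 5/110
157 181/55 249/45 255/38 166/40 136/43 71/54 55/88 30/137 27/152 3/89 13/58 10/50 8/34 16/62 10/52 18/97 20/176 23/209 23/199 24/193 20/189 25/184 23/192 14/180 15/138 8/124 23/79 16/115
158 94/81 173/56 182/56 196/52 212/47 232/44 198/45 193/37 150/39 160/35 140/31 152/37 90/48 46/44 54/47 36/14 42/36 8/90 10/155 23/188 22/186 18/189 24/190 13/177 18/140 8/123 20/75 4/115
[53.58699946 35.41166143  6.        ]
[ 54.19761473 -31.62422102   6.        ]
[5.85994885e+01 2.54389665e+01 4.83624946e-13]
[ 5.85173005e+01 -2.85164474e+01  4.90645661e-14]
```

The sheet sits about 2.5 mm to +y of the slab. I'll back off, shift it and push home again.

arm_command(rows="1.5 0 0.5 0 0 0; 3 -0.1 0.9 0 0 0; 3 -1.2 0.9 0 -0.2 0; 2.8 -2.5 0.9 0 -0.2 0; 2.8 -2.5 0.9 0 -0.2 0; 1.5 -2.4 0.4 0 -0.2 0; 0.3 -2.3 0 0 -0.2 0; -1 -2.2 -0.4 0 -0.2 0;-1 -2.2 -0.4 0 -0.2 0")

```text
t: 11.7
tool_pos: [0.5268, -0.0209, 0.1375]
tool_rot: [3.092, -0.08, 0.506]
contact_force: [2.2, -1.3, -0.1]
opening: 0.0649
```

```bash
python3 -c "
from h import *
dk()"
```

```text
deck: tcp rel slab top centre [-6.  -2.  66.3] F [ 2.1 -1.2 -0.8] err deg [-0.   0.6  0.1]
```

arm_command(rows="0 0 -0.8 0 0.5 0; 0 0 -1.5 0 0.5 0; 0 0 -1.5 0 0.5 0")

```text
t: 12.08
tool_pos: [0.5274, -0.021, 0.1366]
tool_rot: [3.093, -0.08, 0.495]
contact_force: [4.8, -1.0, 0.8]
opening: 0.0652
```

```bash
python3 -c "
from h import *
dk()"
```

```text
deck: tcp rel slab top centre [-5.6 -2.  65.3] F [ 4.9 -0.7 -0.7] err deg [-0.   0.2  0.1]
```

arm_command(rows="0 0 0 0 0 0;0 0 0 0 0 0;0 0 0 0 0 0;-3 0 9 0 0 0;-9 0.5 29 0 0 0;-22 1 67 0 0 0;-35 20 110 0 0 0;-38 60 140 0 0 0; -38 110 140 0 0 0; -38 160 140 0 0 0;-38 160 140 0 0 0", jaw=1)

```text
t: 13.45
tool_pos: [0.4888, 0.1418, 0.2774]
tool_rot: [3.094, -0.072, 0.496]
contact_force: [0.0, 0.1, -0.4]
opening: 0.0856
```

```bash
python3 - <<'E'
from h import *
F=frame();dk()
M=Rr.from_euler('z',1.5,degrees=True).as_matrix()@FLIP
delta([494.5,334,160],M)
o=[]
d=cam('top')
for n,s in(('top',d),('scene',cam('scene'))):
    u,v=proj(s,[.54,-.02,.08]).astype(int)
    o.append(cv2.resize(s['frame'][v-35:v+35,u-35:u+35,::-1],None,fx=5.6,fy=5.6,interpolation=cv2.INTER_CUBIC))
cv2.imwrite('pics/c7.png',np.hstack(o))
E
```

```text
deck: tcp rel slab top centre [ -6.4 158.7 213.5] F [-0.1  0.1 -0.4] err deg [ 0.1  0.2 -0.1]
shift [   5.7  192.2 -117.4] turn [ 0.2 18.2  4.1] F [ 0.   0.1 -0.4] pos [488.8 141.8 277.4]
```

View pics/c7.png

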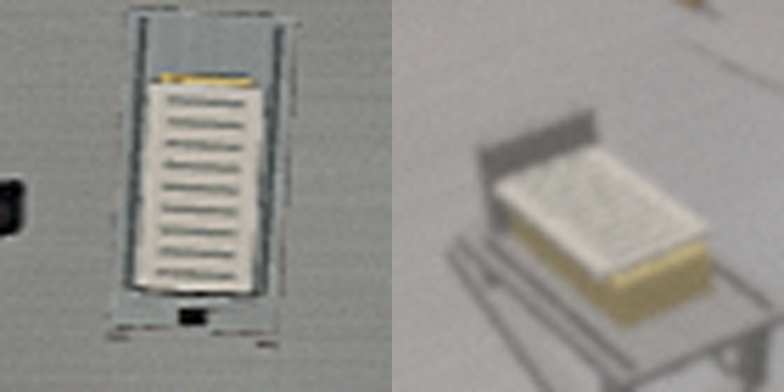

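The sheet lies home at the stop, with its margins over the slab equal on both sides. Now the second slab.

arm_command(rows="1 40 0 0 4 1; 2 85 0 0 9 2; 3 130 -15 0.2 14 3; 4 165 -40 0.2 18.2 4; 5.5 185 -75 0.2 18.2 4.1; 5.5 190.5 -110 0.2 18.2 4.1; 5.5 190.5 -118 0.2 18.2 4.1;5.5 190.5 -118 0.2 18.2 4.1")

```text
t: 14.55
tool_pos: [0.4951, 0.3287, 0.1592]
tool_rot: [3.14, 0.032, -0.0]
contact_force: [1.0, -0.2, 0.1]
opening: 0.0854
```

```bash
python3 - <<'E'
from h import *
M=Rr.from_euler('z',1.5,degrees=True).as_matrix()@FLIP
delta([494.5,332.5,86],M)
E
```

```text
shift [ -0.6   3.8 -73.2] turn [ 0.1 -0.   0.3] F [ 1.  -0.2  0.1] pos [495.1 328.7 159.2]
```

arm_command(rows="-0.5 4 -25 0 0 0; -0.5 4 -50 0 0 0; -0.5 4 -66 0 0 0; -0.5 4 -73 0 0 0; -0.5 4 -73 0 0 0")

```text
t: 15.18
tool_pos: [0.4949, 0.3327, 0.0866]
tool_rot: [3.14, 0.032, 0.0]
contact_force: [-0.1, 0.2, 0.6]
opening: 0.0855
```

arm_command(rows="0 0 0 0 0 0;0 0 0 0 0 0;0 0 0 0 0 0;0 0 0 0 0 0;0 0 0 0 0 0;0 0 0 0 0 0", jaw=0, squeeze=22)

```text
t: 15.92
tool_pos: [0.4957, 0.3331, 0.0879]
tool_rot: [3.141, 0.032, 0.003]
contact_force: [-1.2, -0.3, 5.7]
opening: 0.0555
```

arm_command(rows="0 0 5 0 0 0;0 0 15 0 0 0;0 0 35 0 0 0;0 0 65 0 0 0;0 0 100 0 0 0;0 0 135 0 0 0;0 0 135 0 0 0")

```text
t: 16.8
tool_pos: [0.4975, 0.334, 0.228]
tool_rot: [-3.138, -0.032, -0.016]
contact_force: [0.2, 0.9, -1.9]
opening: 0.0555
```

```bash
python3 - <<'E'
from h import *
o=[];delta([550.4,-20,149],frame()@FLIP)
for n,s in(('top',cam('top')),('scene',cam('scene'))):
    u,v=proj(s,[.5,.333,.17]).astype(int)
    o.append(cv2.resize(s['frame'][v-40:v+40,u-40:u+40,::-1],None,fx=4.9,fy=4.9,interpolation=cv2.INTER_CUBIC))
cv2.imwrite('pics/c8.png',np.hstack(o))
E
```

```text
shift [  52.9 -354.   -79. ] turn [ -0.4 -17.4  -4. ] F [ 0.2  0.9 -1.9] pos [497.5 334.  228. ]
```

View pics/c8.png

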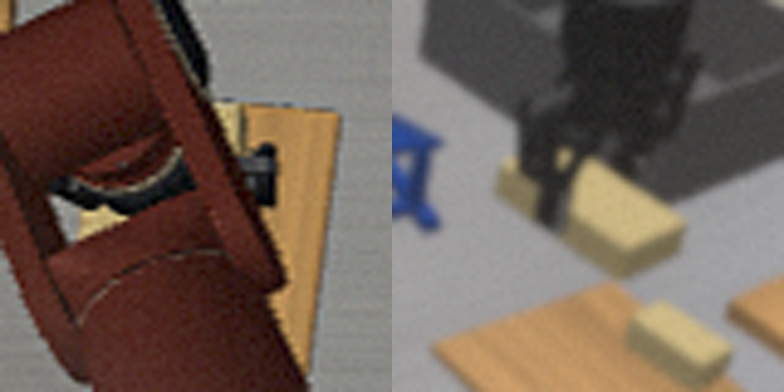

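The slab is held level and centred, and the offcut hasn't moved. Carry it to the stand.

arm_command(rows="2 -15 0 0 0 0; 5 -45 0 0 -1 0; 9 -85 0 0 -3 -1; 13 -125 0 0 -6 -1; 17 -165 0 -0.2 -9 -2; 22 -205 0 -0.2 -12 -3; 27 -245 0 -0.3 -15 -3.5; 32 -285 0 -0.4 -17.4 -4; 36 -320 0 -0.4 -17.4 -4; 39 -345 -10 -0.4 -17.4 -4; 39 -355 -20 -0.4 -17.4 -4; 39 -355 -20 -0.4 -17.4 -4")

```text
t: 18.4
tool_pos: [0.5329, -0.0223, 0.1999]
tool_rot: [3.095, -0.08, 0.469]
contact_force: [0.6, 0.4, -3.1]
opening: 0.0557
```

```bash
python3 -c "
from h import *
dk(); delta([536.8,-21.4,170.9],frame()@FLIP)"
```

```text
deck: tcp rel slab top centre [ 19.2  -3.1 123.8] F [-0.4  0.4 -3.1] err deg [-0.2 -0.8  0.1]
shift [  3.9   0.9 -29. ] turn [ 0.1 -0.8  0.2] F [ 0.6  0.4 -3.1] pos [532.9 -22.3 199.9]
```

arm_command(rows="2 1 -10 0 -0.8 0; 4 1 -20 0 -0.8 0; 4 1 -28 0 -0.8 0; 4 1 -28 0 -0.8 0")

```text
t: 18.9
tool_pos: [0.5363, -0.0208, 0.1707]
tool_rot: [3.093, -0.079, 0.487]
contact_force: [0.2, 0.3, -2.0]
opening: 0.0556
```

```bash
python3 -c "
from h import *
dk()"
```

```text
deck: tcp rel slab top centre [13.4 -1.5 94.9] F [-0.4  0.3 -1.9] err deg [-0.1 -0.1  0.1]
```

arm_command(rows="0.6 0 -2 0 0 0; 1.2 0 -4 0 0 0; 1.9 0 -6 0 0 0; 1.9 0 -6 0 0 0")

```text
t: 19.4
tool_pos: [0.5382, -0.0209, 0.1646]
tool_rot: [3.094, -0.079, 0.487]
contact_force: [0.5, 0.7, -2.6]
opening: 0.0557
```

```bash
python3 -c "
from h import *
dk()"
```

```text
deck: tcp rel slab top centre [13.3 -1.4 88.5] F [-0.3  0.7 -2.6] err deg [-0.1 -0.1  0.1]
```

arm_command(rows="0.3 -0.6 -1 0 0 0; 0.6 -0.6 -2 0 0 0; 0.6 -0.6 -2 0 0 0")

```text
t: 19.77
tool_pos: [0.5388, -0.0215, 0.1625]
tool_rot: [3.094, -0.079, 0.486]
contact_force: [0.1, 0.5, -2.2]
opening: 0.0555
```

arm_command(rows="0.3 0 -1 0 0 0; 0.4 0 -1.4 0 0 0; 0.4 0 -1.4 0 0 0")

```text
t: 20.15
tool_pos: [0.5392, -0.0215, 0.1611]
tool_rot: [3.094, -0.079, 0.487]
contact_force: [0.0, 0.2, -2.3]
opening: 0.0555
```

```bash
python3 -c "
from h import *
dk()"
```

```text
deck: tcp rel slab top centre [13.2 -2.  84.9] F [-0.7  0.2 -2.2] err deg [-0.1 -0.1  0.1]
```

arm_command(rows="0.3 0 -0.8 0 0 0; 0.4 0 -1.2 0 0 0; 0.4 0 -1.2 0 0 0")

```text
t: 20.52
tool_pos: [0.5393, -0.0215, 0.1609]
tool_rot: [3.094, -0.079, 0.484]
contact_force: [-9.5, 1.2, 6.4]
opening: 0.0557
```

arm_command(rows="0.3 0 -0.8 0 0 0; 0.4 0 -1.2 0 0 0; 0.4 0 -1.2 0 0 0")

```text
t: 20.9
tool_pos: [0.5395, -0.0215, 0.1609]
tool_rot: [3.094, -0.078, 0.482]
contact_force: [-11.3, 0.9, 9.2]
opening: 0.0558
```

```bash
python3 -c "
from h import *
dk()"
```

```text
deck: tcp rel slab top centre [13.4 -2.  84.7] F [-7.9  0.4 12.2] err deg [-0.1 -0.3  0.1]
```

arm_command(rows="-0.2 0 0.6 0 0 0; -3 0.2 -0.3 0 0 0; -6 0.3 -1.3 0 0 0; -9 0.4 -2.3 0 0 0; -12 0.6 -3.3 0 0 0;-12 0.6 -3.3 0 0 0")

```text
t: 21.65
tool_pos: [0.5271, -0.0209, 0.1574]
tool_rot: [3.094, -0.078, 0.481]
contact_force: [-0.1, -0.7, -2.4]
opening: 0.0556
```

```bash
python3 -c "
from h import *
dk()"
```

```text
deck: tcp rel slab top centre [ 0.5 -1.9 85.1] F [-0.8 -0.7 -2.3] err deg [-0.1 -0.3  0.1]
```

arm_command(rows="-1 0 -0.3 0 0 0; -2 0.1 -0.6 0 0 0; -3 0.1 -1 0 0 0; -3 0.1 -1 0 0 0")

```text
t: 22.15
tool_pos: [0.524, -0.0207, 0.1564]
tool_rot: [3.094, -0.078, 0.481]
contact_force: [-0.2, 0.9, -2.7]
opening: 0.0557
```

arm_command(rows="-1 0 -0.3 0 0 0; -1.5 0.1 -0.5 0 0 0; -1.5 0.1 -0.5 0 0 0")

```text
t: 22.52
tool_pos: [0.5225, -0.0206, 0.1559]
tool_rot: [3.094, -0.079, 0.481]
contact_force: [-0.6, 0.6, -1.2]
opening: 0.0553
```

arm_command(rows="-0.7 0 -0.2 0 0 0; -1.2 0.1 -0.4 0 0 0; -1.2 0.1 -0.4 0 0 0")

```text
t: 22.9
tool_pos: [0.5216, -0.0206, 0.1558]
tool_rot: [3.094, -0.079, 0.483]
contact_force: [1.4, -0.2, -2.5]
opening: 0.0558
```

```bash
python3 -c "
from h import *
dk()"
```

```text
deck: tcp rel slab top centre [-5.2 -1.9 85.3] F [ 0.6 -0.1 -2.8] err deg [-0.1 -0.3  0.1]
```

arm_command(rows="-0.7 0 -0.3 0 0 0; -1.2 0 -0.6 0 0 0; -1.2 0 -0.6 0 0 0")

```text
t: 23.28
tool_pos: [0.5213, -0.0207, 0.156]
tool_rot: [3.093, -0.079, 0.487]
contact_force: [5.2, 0.8, -2.1]
opening: 0.0552
```

```bash
python3 -c "
from h import *
dk()"
```

```text
deck: tcp rel slab top centre [-5.5 -2.  85.6] F [ 4.3  1.1 -3.6] err deg [-0.1 -0.1  0.1]
```

arm_command(rows="0 0 -0.7 0 0 0; 0 0 -1.3 0 0 0; 0 0 -1.3 0 0 0")

```text
t: 23.65
tool_pos: [0.5215, -0.0207, 0.1552]
tool_rot: [3.093, -0.079, 0.488]
contact_force: [1.4, 0.3, 1.1]
opening: 0.0559
```

```bash
python3 - <<'E'
from h import *
dk()
o=[]
for n,s in(('top',cam('top')),('scene',cam('scene'))):
    u,v=proj(s,[.54,-.02,.09]).astype(int)
    o.append(cv2.resize(s['frame'][v-35:v+35,u-35:u+35,::-1],None,fx=5.6,fy=5.6,interpolation=cv2.INTER_CUBIC))
cv2.imwrite('pics/c9.png',np.hstack(o))
E
```

```text
deck: tcp rel slab top centre [-5.5 -2.  84.8] F [1.6 0.4 0.6] err deg [-0.1 -0.1  0.1]
```

View pics/c9.png

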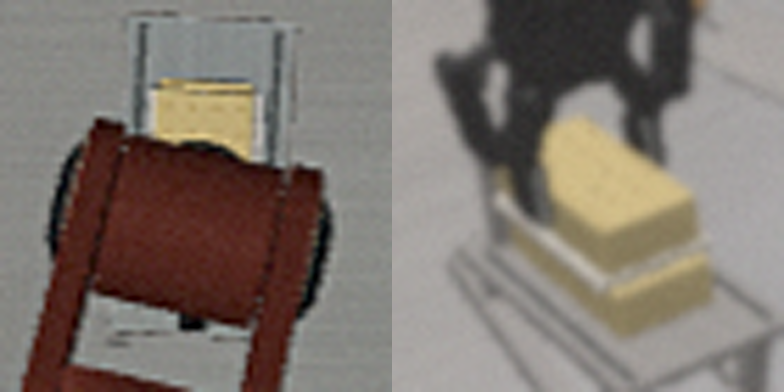

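The second slab lies on the separator along the slope, in line with the bottom slab and touching the stop. Time to release and retreat.

arm_command(rows="0 0 0 0 0 0;0 0 0 0 0 0;0 0 0 0 0 0;-3 0 9 0 0 0;-9 0.5 29 0 0 0;-22 1 67 0 0 0;-35 20 110 0 0 0;-38 60 140 0 0 0; -38 110 140 0 0 0; -38 160 140 0 0 0;-38 160 140 0 0 0", jaw=1)

```text
t: 25.12
tool_pos: [0.4829, 0.1421, 0.296]
tool_rot: [3.094, -0.071, 0.489]
contact_force: [-0.9, -0.6, -0.3]
opening: 0.0854
```

```bash
python3 - <<'E'
from h import *
dk()
o=[]
for n,s in(('top',cam('top')),('scene',cam('scene'))):
    u,v=proj(s,[.54,-.02,.09]).astype(int)
    o.append(cv2.resize(s['frame'][v-35:v+35,u-35:u+35,::-1],None,fx=5.6,fy=5.6,interpolation=cv2.INTER_CUBIC))
cv2.imwrite('pics/c10.png',np.hstack(o))
E
```

```text
deck: tcp rel slab top centre [ -6.2 158.7 233. ] F [-1.  -0.6 -0. ] err deg [-0.  -0.  -0.2]
```

View pics/c10.png

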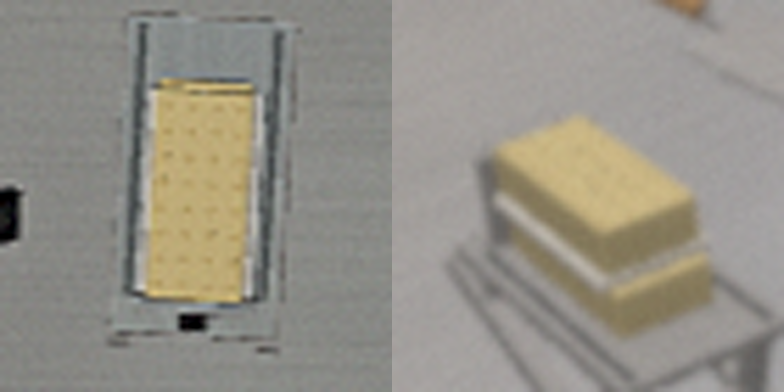

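```bash
python3 -c "
from h import *
print(workorder.finish_job(), monitor.get_obs()['t'])"
```

```text
the job is handed in; nothing more can be done
the job is handed in; nothing more can be done
```

The stack is done and handed in at about 25 s of the 72 s allowed. The separator lies flat on the bottom slab, with the second slab flat on top of it. Both were pushed down the slope until they touched the stop, then released.

- **Contact with the stop:** the wrist force rose to about 5 N for the separator and about 4 N for the slab, and both touched at the same arm position to within about 0.2 mm. Pressing down when setting them onto the stack peaked at about 13 N.
- **Separator position:** it first sat about 2.5 mm to one side, so I backed it off, shifted it and pushed it home again. The next picture showed equal margins on both sides.
- **Last pictures:** after release, both camera views show the second slab lying along the slope, in line with the bottom slab and against the stop. The bottom slab stayed about 5 mm short of the stop.
- **Not checked:** I did not re-measure the gap at the stop after opening the gripper. I also took no full-table picture at the end, so that nothing else was disturbed rests on the forces and close-up crops, which showed no sign of it.

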